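# Press the sprung plate of a print cassette home with a tamper

## Robot

A 7-joint arm with a two-finger parallel gripper is mounted at the origin on the work surface; the furniture and walls round the work are solid. World frame = base frame: x ahead of the robot, y to its left, z up, the work surface at z = 0. Lengths are in m, angles in rad, forces in N, time in s.
With the tool pointing down it reaches from about 0.4 to 0.85 m from the base axis. Payload 6.9 kg.
Tool frame: the origin (TCP) lies midway between the tips of the shut fingers; the grasp point (between the pads) lies behind it (ctrl.pinch_z is the z of the grasp point in the tool frame, in m); z points along the fingers, y is the direction in which the jaws open and shut (so a half turn about z gives the same grasp; the last joint's range is limited). The gripper opens to 85 mm and grips with 20 to 120 N. Pads are 22 mm wide; open, the fingers measure 114 mm over their backs; the gripper's body (76 mm by 85 mm) begins 54 mm behind the grasp point. The pads swing forward as they close: fully open they stand 13 mm farther back than shut.
Start: joints at [-1.137, 0.507, -0.238, 1.5, 0.126, 1.149, -0.155], TCP at [0.201, 0.592, 0.231] pointing down, gripper open.
Joint ranges: [-3.08, 3.08], [-0.24, 2.05], [-1.43, 1.35], [0, 2.5], [-1.52, 4.66], [0.17, 1.96], [-2.89, 2.89]. Speed limits (rad/s): [2.39, 2.39, 3.14, 3.14, 3.14, 3.14, 3.14].

## Interface

Orientations are given as a unit quaternion [w, x, y, z].
In Python, from station import ctrl, get_state, vision, ticket, models gives the robot as it stands. Calls block until the motion is done:
- ctrl.movep(position, orientation): joint-space move of the TCP to a pose.
- ctrl.movel(position, frame=None, max_speed=0.15): straight line of the TCP; frame=None keeps the orientation; max_speed is the mean speed in m/s.
- ctrl.set_joints(angles): joint-space move.
- ctrl.ungrasp() and ctrl.close_gripper(force=None): open the fingers fully, or close them until they stop; force is the grip in N (None keeps the last).
- ctrl.pause(seconds).
- ctrl.ik(position, orientation): joint angles nearest the present ones, or None.
- get_state(): the state.
- vision.grab_frame(name): name is "scene" or "side" or "wrist"; returns (picture, depth): 420x560x3 uint8, blue, green, red; 420x560 float32, m along the optical axis (not along the pixel's ray), 0 where there is no reading.
- vision.camera_info(name): a dict with "mtx" (3x3 intrinsics, pixels), "R" (3x3) and "t" (3): a world point X has camera coordinates R X + t; the wrist camera has in their place "hand_eye" (4x4, takes a point from camera to tool coordinates, whose origin is the TCP and whose axes are the flange's). Camera axes: x right, y down, z forward; pixel columns grow to the right and rows downward; lengths in m; the calibration is good to about 2 mm. The wrist camera is an equidistant fisheye: a pixel r from the principal point sees the ray r / f radians off the axis. A picture is of the moment at which its call begins: read the wrist's pose just before it. camera_info takes no time and is no camera call.
A pose or a line that the arm cannot do raises ctrl.Unreachable and nothing moves.
- ticket.close_job(): hands the job in, once; it reports no verdict.
Trained networks look in the newest picture that a camera, given by its name, has taken for a name from the list of things; names that differ only in an ending like _2 or _b are one class to them, and where a whole thing is asked for, a point or a joint stands for the part that bears it (a point fixed in the world has none). Each returns a list of dicts, best first, with "p" (0 to 1); they miss things now and then, are a little off and sometimes report something else, mostly with a low value. They report only what shows in the picture. A call takes as long as a camera call. They do not tell look-alikes from the thing itself.
- models.recognise(camera, target): "point" ([column, row] in pixels, amid what is visible of it).
- models.masks_of(camera, target): "mask" (420x560 bool, what is visible of it) and "point" ([column, row] in pixels, amid what is visible of it).
The state is a dict: "time": time; "qpos": joint angles; "qd": joint speeds; "tau": joint torques, N m; "tcp_pos": TCP position; "eef_rot": TCP orientation; "contact_force": force on the tool from outside, world axes, zero at the start; "wrist_torque": the same for the moment, N m; "width": finger opening in m.
Only numpy, scipy, OpenCV 4.12 (cv2) and the standard library are available. Lean on these libraries where they do the work, as an engineer would, in place of code of your own. Each camera call takes 0.05 s, during which the arm holds its last target. There are 200 camera calls.

## Task

Pick up the flat-footed tamper and press the sprung aluminium plate of the green pressing cassette squarely down with it, feeling for the firm stop without forcing beyond it and keeping the plate level, so that both side catches snap over its edges and hold it down. Touch the plate only with the tamper's foot, then stand the tamper upright in the middle of its cork pad and let go. Do not disturb the grey weight, loupe and jar standing about.

Things in the scene. Friction and masses are not known exactly. Their poses are not given: they have to be found in the camera images.
- cassette: Fixed green pressing cassette, base 180 x 200 x 12 mm (x by y); origin at the centre of its underside, z up. Guide posts flank the plate on the +-x sides (inner faces 49 mm from the centre); catch housings stand on the +-y sides (inner faces 59 mm out); all reach 73 mm above the table. Inside, stops set to a different height each time, not measured.
- cassette_mouth (a point): Centre of the cassette's open top, 73 mm above the table; axes as the cassette. From each housing a 24 mm wide brass sprung catch nose reaches in to y = +-50 mm, 5 mm over the plate's edge, below the free plate. So a foot pressing between them needs its long side along the cassette's y and its centre within about 6 mm.
- plate: Aluminium pressing plate 90 x 110 x 6 mm (x by y); origin at its centre, z up. Slides down on a spring (2 N at first, 150 N/m), rocks softly up to 0.15 rad. Catches snap over its edges 17 to 35 mm below its free height (passing them adds 2 to 5 N); rubber stops (14 N/mm) 2.5 mm lower. 20 to 25 N seats it; over 40 N is forcing. Let go early it springs up; with one catch it stays tilted.
- plate_top (a point): Centre of the plate's upper face, 70 mm above the table when the plate is free; z points up out of the plate.
- tamper: Loose hand tamper, about 0.3 kg, standing upright on the cork pad; origin at the centre of the underside of its foot, z up. Steel foot 64 x 84 x 12 mm (its x by y); round neck 22 mm thick up to 50 mm; collar disc 48 mm across from 50 to 56 mm; wooden handle block 40 mm along x, 28 mm across y, from 56 to 101 mm, to be gripped across its y faces.
- pad: Fixed cork pad 120 x 120 x 6 mm on which the tamper stands; origin at the centre of its underside.
- weight: Loose grey cloth-covered lead weight, 100 x 46 x 27 mm, bystander; origin at the centre of its underside.
- loupe: Loose black stand loupe, 43 mm across, 38 mm high, bystander; origin at the centre of its underside.
- jar: Loose white screw jar with black lid, 49 mm across, 60 mm high, bystander; origin at the centre of its underside.
Things that resemble listed ones, but are neither listed nor needed, are in the scene too. What is shaped like the tamper but purple is not meant.

How it is judged:
By the outcome, as a careful person would: the job done as asked, in the order asked, and still so for the second after the job is handed in, with the robot touching nothing.
It also fails if it takes over 48 s, if anything falls off the work surface, if the arm or the gripper's body presses on something with over 40 N, if the wrist force passes 120 N, or if a joint passes its speed limit or range.

## Working session

There is one attempt and no reset: what is moved stays moved. The work goes in short steps, each a Python script; the robot and the scene stay as the last script left them, time stands still between calls to the robot, and variables do not carry over. Pictures are saved under pics/ and viewed, about 8 in all and at most 12, crops included, and the job is handed in when it is done.

```bash
ls; mkdir -p pics
cat > h.py <<'E'
import numpy as np, cv2
from station import ctrl, get_state, vision, ticket, models
def cloud(cam, d):
    c=vision.camera_info(cam); K=np.array(c["mtx"]);R=np.array(c["R"]);t=np.array(c["t"])
    v,u=np.mgrid[:d.shape[0],:d.shape[1]]
    P=np.stack([(u-K[0,2])/K[0,0]*d,(v-K[1,2])/K[1,1]*d,d],-1)
    W=(P-t)@R; W[d==0]=np.nan
    return W
E
python3 - <<'E'
from h import *
s=get_state();print(s["time"],s["contact_force"],ctrl.pinch_z, s["eef_rot"])
for cam in("scene","side"):
    im,d=vision.grab_frame(cam);cv2.imwrite(f"pics/{cam}0.png",im);W=cloud(cam,d);np.save(f"{cam}0.npy",W)
    for n in("cassette","plate","tamper","pad","weight","loupe","jar"):
        for r in models.masks_of(cam,n)[:3]:
            m=r["mask"];p=W[m];p=p[~np.isnan(p[:,0])]
            if len(p): 
                top=p[p[:,2]>np.percentile(p[:,2],98)-.006]
                print(cam,n,round(r["p"],2),np.round(r["point"]),m.sum(),np.round(np.median(top,0),3),np.round(p.min(0),3),np.round(p.max(0),3))
E
```

```text
pics
0.0 [ 0.18859922  0.10680726 -0.3442266 ] -0.0187 [-1.30659847e-04  1.63175915e-01  9.86596576e-01 -8.94971234e-04]
scene cassette 0.64 [220. 223.] 5050 [0.485 0.148 0.071] [ 0.377  0.034 -0.001] [0.606 0.265 0.076]
scene tamper 0.88 [335. 270.] 1397 [ 0.494 -0.146  0.107] [ 0.462 -0.19   0.006] [ 0.533 -0.102  0.11 ]
scene tamper 0.85 [312. 340.] 1785 [ 0.336 -0.187  0.1  ] [ 0.293 -0.222 -0.001] [ 0.382 -0.153  0.104]
scene pad 0.65 [320. 282.] 1270 [ 0.484 -0.15   0.006] [ 0.446 -0.2   -0.004] [ 0.574 -0.075  0.063]
scene weight 0.72 [324. 204.] 662 [ 0.693 -0.02   0.026] [ 0.671 -0.069 -0.002] [0.747 0.046 0.029]
scene weight 0.25 [336. 271.] 1505 [ 0.495 -0.146  0.106] [ 0.462 -0.19  -0.002] [ 0.619 -0.093  0.11 ]
scene loupe 0.71 [262. 172.] 268 [0.705 0.183 0.037] [ 0.684  0.161 -0.762] [1.627 0.859 0.041]
scene jar 0.75 [218. 206.] 1309 [0.485 0.149 0.07 ] [ 0.433  0.088 -0.   ] [0.6   0.258 0.074]
scene jar 0.6 [401. 226.] 629 [ 0.709 -0.213  0.06 ] [ 0.686 -0.236 -0.766] [1.722 0.016 0.063]
side cassette 0.62 [260. 203.] 3670 [0.493 0.138 0.069] [ 0.38   0.03  -0.004] 
[... 502 characters left out ...]
 -0.024  0.108]
side tamper 0.39 [258. 206.] 3688 [0.493 0.139 0.069] [ 0.387  0.03  -0.004] [0.599 0.41  0.073]
side pad 0.81 [270. 285.] 1334 [ 0.54  -0.161  0.005] [ 0.451 -0.202 -0.002] [ 0.572 -0.081  0.016]
side weight 0.67 [251. 268.] 1804 [ 0.502 -0.153  0.105] [ 0.462 -0.193 -0.003] [ 0.538 -0.024  0.108]
side weight 0.63 [348. 245.] 753 [ 0.699 -0.027  0.024] [ 0.676 -0.072 -0.001] [0.73  0.035 0.027]
side loupe 0.63 [348. 196.] 302 [0.711 0.177 0.035] [ 0.689  0.156 -0.004] [0.741 0.285 0.038]
side jar 0.81 [373. 298.] 1204 [ 0.714 -0.219  0.059] [ 0.691 -0.24  -0.766] [1.027 0.851 0.061]
side jar 0.31 [261. 204.] 3697 [0.493 0.14  0.069] [ 0.386  0.03  -0.003] [0.602 0.409 0.073]
```

Run:
```python
import cv2,numpy as np
a=cv2.imread("pics/scene0.png");cv2.imwrite("pics/crop1.png",np.hstack([cv2.resize(a[150:400,130:430],(780,0) if 0 else (720,600))]))
```

```text
(no output)
```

View pics/scene0.png

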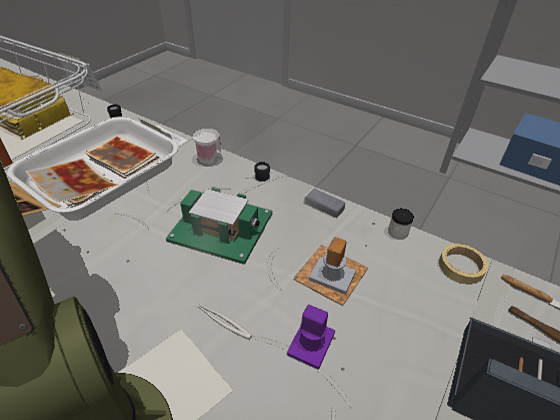

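View pics/crop1.png

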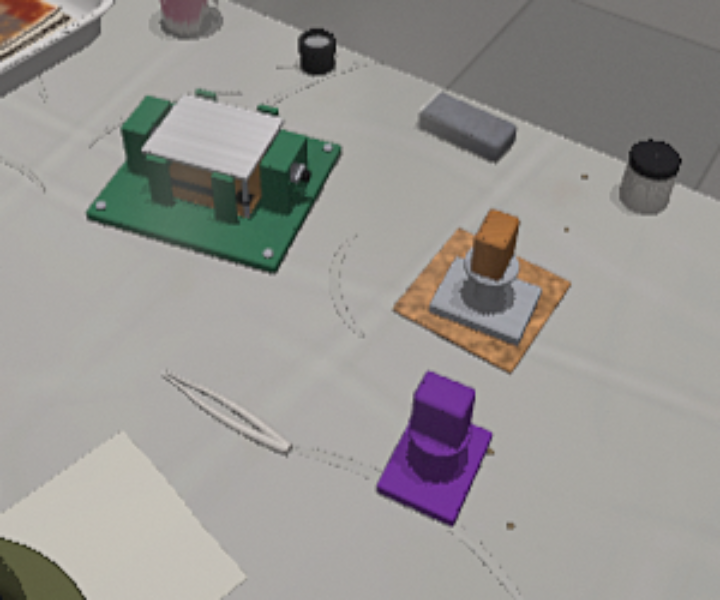

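Candidates: the steel/wood tamper on the cork pad at (335,270), and the purple look-alike at (312,340). I choose the steel and wood one, which the close crop confirms. The cassette is at (220,223) and its catch housings are on the image's left and right. Next I'll fit the rectangles.

```bash
cat >> h.py <<'E'
def rect(P, z0, z1, box, name=""):
    m=(P[...,2]>z0)&(P[...,2]<z1)&(P[...,0]>box[0])&(P[...,0]<box[1])&(P[...,1]>box[2])&(P[...,1]<box[3])
    q=P[m][:,:2]
    k=(np.round(q/0.002)).astype(int); # drop isolated points
    (c,s,a)=cv2.minAreaRect((q*1000).astype(np.float32))
    print(name,len(q),"c",np.round(c,1),"size",np.round(s,1),"ang",round(a,1),"z",round(float(np.median(P[m][:,2])),4))
    return q
E
python3 - <<'E'
from h import *
for cam in("scene","side"):
    W=np.load(cam+"0.npy")
    B=(.36,.62,.0,.29); T=(.44,.58,-.23,-.06)
    rect(W,.066,.0705 if cam=="side" else .072,(.42,.56,.07,.22),cam+" plate")
    rect(W,.009,.015,B,cam+" base")
    rect(W,.0035,.0085,T,cam+" pad")
    rect(W,.015,.021,T,cam+" foot")
    rect(W,.102,.115,T,cam+" handle")
E
```

```text
scene plate 1412 c [487.3 146. ] size [114. 163.] ang 12.7 z 0.0699
scene base 2038 c [487.3 151.5] size [182.1 200.4] ang 13.3 z 0.0121
scene pad 1134 c [ 506.8 -148. ] size [140.6 121.5] ang 89.1 z 0.0059
scene foot 732 c [ 498.4 -144.7] size [65.8 83.6] ang 7.6 z 0.0178
scene handle 215 c [ 498.3 -144.9] size [40.5 27.6] ang 7.5 z 0.1065
side plate 810 c [492.4 145.2] size [112.1 162.4] ang 12.6 z 0.0686
side base 1530 c [492.  146.5] size [178.8 200.6] ang 13.5 z 0.0108
side pad 1304 c [ 511.4 -141.1] size [121.9 119.4] ang 89.1 z 0.005
side foot 759 c [ 502.4 -148.4] size [63.4 84.4] ang 6.5 z 0.0168
side handle 208 c [ 502.6 -148.6] size [39.5 27.1] ang 7.8 z 0.1055
```

```bash
cat >> h.py <<'E'
from scipy.spatial.transform import Rotation as Rot
def Q(deg): a=np.radians(deg)/2; return [0.0,float(np.cos(a)),float(np.sin(a)),0.0]
def wcloud(fn=None):
    s=get_state(); im,d=vision.grab_frame("wrist"); c=vision.camera_info("wrist")
    if fn: cv2.imwrite(fn,im)
    K=np.array(c["mtx"]);H=np.array(c["hand_eye"])
    v,u=np.mgrid[:d.shape[0],:d.shape[1]]
    x=(u-K[0,2])/K[0,0];y=(v-K[1,2])/K[1,1];r=np.hypot(x,y)+1e-9
    ok=(d>0)&(r<1.45); tt=np.tan(np.minimum(r,1.45))/r
    P=np.stack([x*tt*d,y*tt*d,d],-1)
    w,a,b,e=s["eef_rot"]; R=Rot.from_quat([a,b,e,w]).as_matrix()
    W=(P@H[:3,:3].T+H[:3,3])@R.T+np.array(s["tcp_pos"]); W[~ok]=np.nan
    return W
E
python3 - <<'E'
from h import *
print(vision.camera_info("wrist"))
p=[.5004,-.1466,.22]
print(ctrl.ik(p,Q(187.5)),ctrl.ik([.4897,.149,.25],Q(193.3)))
ctrl.movep(p,Q(187.5))
s=get_state();print(s["time"],s["tcp_pos"],s["qpos"])
W=wcloud("pics/w1.png");np.save("w1.npy",W)
T=(.43,.59,-.24,-.06)
rect(W,.0035,.0085,T,"pad");rect(W,.015,.021,T,"foot");rect(W,.100,.115,T,"handle")
E
```

```text
{'mtx': array([[325.1922621 ,   0.        , 282.24717578],
       [  0.        , 325.1922621 , 210.51724476],
       [  0.        ,   0.        ,   1.        ]]), 'hand_eye': array([[-6.37889065e-05, -9.55942530e-01, -2.93553872e-01,
         7.50286662e-02],
       [ 9.99999871e-01,  8.71279985e-05, -5.01026461e-04,
        -5.37419670e-04],
       [ 5.04529264e-04, -2.93553866e-01,  9.55942401e-01,
        -1.42812242e-01],
       [ 0.00000000e+00,  0.00000000e+00,  0.00000000e+00,
         1.00000000e+00]])}
[ 0.06244581  0.36246457  0.24726194  1.79271386 -0.10338504  0.99897508
  2.05201557] [-0.19908381  0.31462027 -0.19669344  1.76294888  0.06897009  1.07071016
  1.38346139]
3.6083 [ 0.50072445 -0.1457619   0.21993424] [ 0.0615951   0.36262737  0.24641891  1.79255807 -0.10349031  0.99898627
  2.05171361]
pad 5755 c [ 503.8 -136.5] size [125.7 130.3] ang 89.0 z 0.0062
foot 2571 c [ 499.3 -145.7] size [64.1 84.5] ang 7.4 z 0.0181
handle 1552 c [ 498.6 -145.5] size [39.2 27.5] ang 7.0 z 0.1069
```

View pics/w1.png

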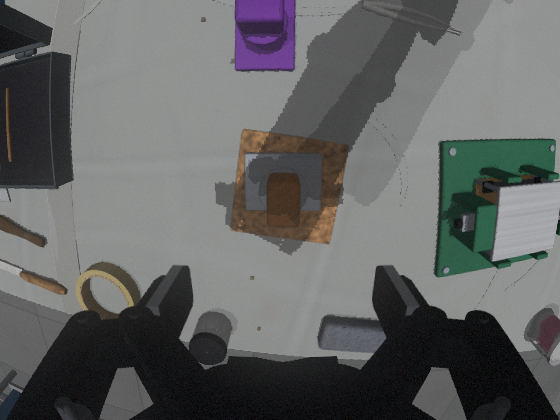

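Run:
```python
from h import *
W=np.load("w1.npy");hsv=cv2.cvtColor(cv2.imread("pics/w1.png"),cv2.COLOR_BGR2HSV)
m=(hsv[...,1]>80)&(hsv[...,0]<25);m[:115]=0;m[260:]=0;m[:,:215]=0;m[:,360:]=0
m=cv2.morphologyEx(m.astype(np.uint8),cv2.MORPH_OPEN,np.ones((3,3)))>0
q=W[m&(W[...,2]<.012)][:,:2]*1000
print(len(q),cv2.minAreaRect(q.astype(np.float32)))
p=[.4993,-.146,.13]
ctrl.movel(p,Q(187.2),max_speed=.15);ctrl.movel([p[0],p[1],.069],max_speed=.08)
s=get_state();print(s["time"],s["tcp_pos"],s["contact_force"])
ctrl.close_gripper(100)
s=get_state();print(s["time"],s["tcp_pos"],s["contact_force"],s["width"])
ctrl.movel([p[0],p[1],.20],max_speed=.12)
s=get_state();print(s["time"],s["tcp_pos"],s["contact_force"],s["wrist_torque"],s["width"])
q=Q(193.3);ctrl.movep([.4897,.149,.22],q)
s=get_state();print(s["time"],s["tcp_pos"],s["contact_force"],s["wrist_torque"])
W=wcloud("pics/w2.png");np.save("w2.npy",W)
for cam in("scene","side"):
    im,d=vision.grab_frame(cam);cv2.imwrite(f"pics/{cam}2.png",im);np.save(f"{cam}2.npy",cloud(cam,d))
for n in("w","scene","side"):
    W=np.load(n+"2.npy")
    rect(W,.009,.0155,(.36,.62,.0,.29),n+" base")
    rect(W,.066,.074,(.42,.56,.07,.22),n+" plate+posts")
    rect(W,.159 ,.175,(.42,.56,.07,.22),n+" foot top")
    m=(W[...,2]>.14)&(W[...,2]<.18)&(abs(W[...,0]-.49)<.07)&(abs(W[...,1]-.15)<.07);print(np.histogram(W[m][:,2],20))
```

```text
5321 ((508.1510314941406, -139.08567810058594), (118.92498016357422, 119.11712646484375), 89.23079681396484)
5.3167 [ 0.49963114 -0.14614884  0.06938784] [-0.10950081 -0.02722906  0.2044956 ]
5.8833 [ 0.49942504 -0.14586152  0.06927897] [-0.89426089  1.42051858  5.50795593] 0.026885139002470755
7.125 [ 0.49881083 -0.1458096   0.19924005] [-0.53469553 -0.37435563 -2.61246929] [ 0.03040585 -0.02350726 -0.01841166] 0.026476931730547052
8.2583 [0.49009712 0.14714784 0.21984488] [ 0.17068677 -0.11520917 -3.56080152] [-0.00544578  0.04539244  0.03175142]
w base 9682 c [488.2 150.6] size [179.5 200.3] ang 13.6 z 0.0122
w plate+posts 6186 c [475.6 142.8] size [ 82.4 165. ] ang 13.7 z 0.0706
w foot top 7397 c [487.6 146.5] size [60.2 84.3] ang 12.7 z 0.1687
(array([   7,   19,   56,   38,   10,   17,   57,   36,   16,   27,   48,
         46,   80,  406, 1745, 2932, 1584,  280,   15,    2]), array([0.15757567, 0.15830165, 0.15902762, 0.15975359, 0.16047956,
       0.16120553, 0.16193151, 0.16265748, 0.16338345, 0.16410942,
       0.1648354 , 0.16556137, 0.16628734, 0.16701331, 0.16773929,
   
[... 621 characters left out ...]
    0.17394014, 0.17510866, 0.17627718, 0.1774457 , 0.17861421,
       0.17978273]))
side base 1544 c [492.3 147. ] size [178.5 198.6] ang 13.4 z 0.0108
side plate+posts 949 c [492.8 145.1] size [111.3 164.9] ang 13.4 z 0.0688
side foot top 401 c [493.5 143.5] size [63.3 86.1] ang 12.8 z 0.167
(array([  8,  14,  21,  12,  22,  10,  14,  15,  60, 182,  62,   8,   4,
         1,   8,   1,   8,   4,   5,   4]), array([0.15547836, 0.15669951, 0.15792067, 0.15914182, 0.16036298,
       0.16158414, 0.16280529, 0.16402645, 0.1652476 , 0.16646876,
       0.16768992, 0.16891107, 0.17013223, 0.17135339, 0.17257454,
       0.1737957 , 0.17501685, 0.17623801, 0.17745917, 0.17868032,
       0.17990148]))
```

View pics/w2.png

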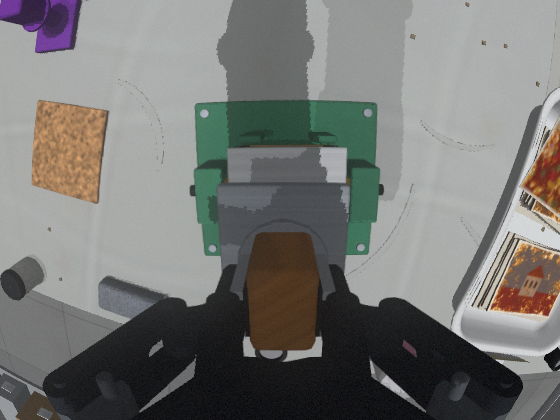

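```bash
cat >> h.py <<'E'
def F(n=5,dt=.02):
    a=[]
    for _ in range(n):
        ctrl.pause(dt); s=get_state(); a.append(np.r_[s["contact_force"],s["wrist_torque"],s["tcp_pos"][2]])
    return np.mean(a,0)
E
python3 - <<'E'
from h import *
x,y=.4888,.1508
ctrl.movel([x,y,.160],Q(194.0),max_speed=.1)
ctrl.pause(.3)
s=get_state();print(s["time"],s["tcp_pos"])
W=wcloud("pics/w3.png");np.save("w3.npy",W)
rect(W,.009,.0155,(.36,.62,.0,.29),"w base")
rect(W,.101,.115,(.42,.56,.07,.22),"w foot")
m=(W[...,2]>.104)&(W[...,2]<.114)&(abs(W[...,0]-.489)<.06)&(abs(W[...,1]-.15)<.06)
P=W[m];A=np.c_[P[:,:2]-P[:,:2].mean(0),np.ones(len(P))];print("tilt",np.linalg.lstsq(A,P[:,2],rcond=None)[0])
for cam in("scene","side"):
    im,d=vision.grab_frame(cam);C=cloud(cam,d);cv2.imwrite(f"pics/{cam}3.png",im)
    rect(C,.009,.0155,(.36,.62,.0,.29),cam+" base");rect(C,.103,.113,(.42,.56,.07,.22),cam+" foot")
print(F(),get_state()["time"])
E
```

```text
9.4583 [0.48900404 0.1508511  0.16043414]
w base 13934 c [488.4 150.3] size [179.7 200.1] ang 13.6 z 0.0122
w foot 7307 c [486.5 150.3] size [60.1 84.2] ang 13.4 z 0.1093
tilt [0.0083808  0.00571616 0.10929034]
scene base 2096 c [486.9 151.3] size [181.5 201.6] ang 13.8 z 0.0121
scene foot 632 c [488.  151.2] size [65.8 85. ] ang 15.1 z 0.109
side base 1533 c [492.4 146.5] size [178.3 199.8] ang 13.4 z 0.0108
side foot 358 c [492.4 147.2] size [63.7 87.2] ang 13.7 z 0.1075
[-0.13808493  0.2342893  -3.38878429 -0.01046062 -0.01177997  0.00700041
  0.16013504] 9.6917
```

Run:
```python
from h import *
x,y=.4888,.1508
f0=F()
ctrl.movel([x,y,.138],max_speed=.06);print("hover",np.round(F()-f0,2)[:6])
z=.118
ctrl.movel([x,y,z],max_speed=.03)
log=[]
while z>.090:
    f=F(4); fz=f[2]-f0[2]; log.append([z*1e3,f[6]*1e3,fz,*(f-f0)[[0,1,3,4]],get_state()["time"]])
    if fz>19.5 or get_state()["time"]>35: break
    z-= .0004 if fz>14 else .001
    ctrl.movel([x,y,z],max_speed=.02)
print(np.array2string(np.array(log),precision=2,suppress_small=True))
```

```text
hover [-0.23  0.06  0.39 -0.   -0.01  0.03]
[[118.   118.18   4.5    1.01   0.85   0.08  -0.36  11.26]
 [117.   117.21   6.51   1.6    0.75   0.1   -0.44  11.57]
 [116.   116.09   7.12   1.72   0.98   0.17  -0.61  11.89]
 [115.   115.03   6.9    2.45   0.83   0.23  -0.74  12.21]
 [114.   114.05   6.92   3.3    1.29   0.25  -0.85  12.53]
 [113.   113.07   7.57   2.87   1.42   0.28  -0.88  12.84]
 [112.   111.87   6.05   3.36   1.22   0.27  -0.97  13.16]
 [111.   110.84   4.89   2.89   1.     0.26  -0.88  13.47]
 [110.   109.85   4.77   2.72   1.12   0.23  -0.81  13.79]
 [109.   108.89   5.31   2.27   0.94   0.21  -0.7   14.11]
 [108.   107.9    5.03   1.84   0.62   0.15  -0.6   14.43]
 [107.   106.91   5.19   1.96   0.55   0.13  -0.56  14.74]
 [106.   105.93   5.84   1.82   0.89   0.1   -0.48  15.06]
 [105.   104.93   6.33   0.91   0.7    0.06  -0.39  15.38]
 [104.   103.95   7.06   0.96   0.1    0.08  -0.37  15.69]
 [103.   102.96   7.03   0.47   0.46   0.07  -0.29  16.01]
 [102.   102.4   11.73  -0.93   0.59  -0.15  -0.    16.32]
 [101.   101.92  17.84  -1.86   0.84  -0.32   0.34  16.64]
 [100.6  101.74  19.62  -2.53   0.74  -0.45   0.49  16.96]]
```

Run:
```python
from h import *
x,y=.4888,.1508
z=.1004
for i in range(5):
    ctrl.movel([x,y,z],max_speed=.02);ctrl.pause(.15);f=F(); print(z,np.round(f,3)); 
    if f[2]+3.2>22: break
    z-=.0003
W=wcloud("pics/w4.png");np.save("w4.npy",W)
m=(W[...,2]>.02)&(W[...,2]<.07)&(abs(W[...,0]-.489)<.09)&(abs(W[...,1]-.15)<.09)
print(np.histogram(W[m][:,2],bins=25,range=(.02,.07)))
ims=[vision.grab_frame(c)[0] for c in("scene","side")]
w=cv2.imread("pics/w4.png")
cv2.imwrite("pics/mix4.png",np.hstack([cv2.resize(ims[0][170:270,160:280],(400,333)),cv2.resize(ims[1][150:250,200:320],(400,333))]))
print(get_state()["time"])
```

```text
0.1004 [-3.141 -0.045 17.668 -0.499  0.539 -0.02   0.102]
0.10010000000000001 [-3.5660e+00  1.6100e-01  1.9077e+01 -5.1700e-01  6.5900e-01 -1.7000e-02
  1.0200e-01]
(array([  53,  101,   82,   74,  106,  115,   79,  119, 1150, 4558,  330,
        352,  491,  474, 2102, 5804,  844,  489,  197,  189,  238,  256,
        289,  159,  228]), array([0.02 , 0.022, 0.024, 0.026, 0.028, 0.03 , 0.032, 0.034, 0.036,
       0.038, 0.04 , 0.042, 0.044, 0.046, 0.048, 0.05 , 0.052, 0.054,
       0.056, 0.058, 0.06 , 0.062, 0.064, 0.066, 0.068, 0.07 ]))
18.075
```

View pics/mix4.png

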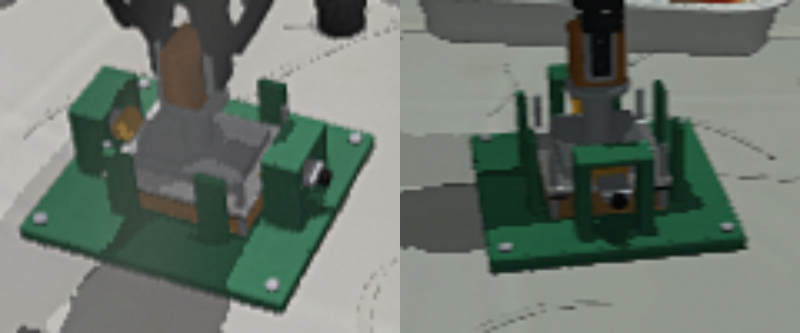

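View pics/w4.png

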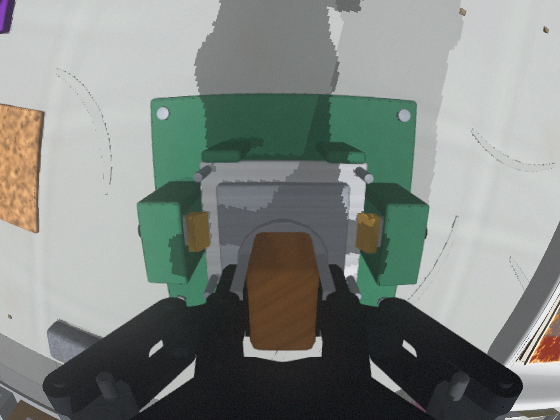

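Both brass noses, at (197,231) and (369,231) in the wrist view, appear over the plate's edges at a press of about 22 N. I'll check that it's level, then ease off.

```bash
cat >> h.py <<'E'
c13=np.radians(13.5)
def local(W): 
    d=W-np.array([.4887,.1505,0]); return np.stack([d[...,0]*np.cos(c13)+d[...,1]*np.sin(c13),-d[...,0]*np.sin(c13)+d[...,1]*np.cos(c13),W[...,2]],-1)
def plane(L,lo,hi,bx,by):
    m=(L[...,2]>lo)&(L[...,2]<hi)&(abs(L[...,0])<bx)&(abs(L[...,1])<by);P=L[m]
    for _ in range(3):
        A=np.c_[P[:,:2],np.ones(len(P))];s=np.linalg.lstsq(A,P[:,2],rcond=None)[0];P=P[abs(A@s-P[:,2])<.002]
    return len(P),np.round(s,4)
E
python3 - <<'E'
from h import *
L=local(np.load("w4.npy"));print("plate",plane(L,.034,.043,.044,.048),"foot",plane(L,.046,.056,.031,.041))
x,y=.4888,.1508
for z in(.1015,.103,.105,.107,.110,.114):
    ctrl.movel([x,y,z],max_speed=.03);f=F(4);print(z,np.round(f,2))
W=wcloud("pics/w5.png");np.save("w5.npy",W);L=local(W)
m=(abs(L[...,0])<.044)&(abs(L[...,1])<.049)&(L[...,2]<.08);print(np.histogram(L[m][:,2],bins=20,range=(.03,.07)))
print("plate",plane(L,.035,.048,.044,.048))
print(get_state()["time"])
E
```

```text
plate (3809, array([0.0006, 0.002 , 0.0386])) foot (6620, array([0.0006, 0.002 , 0.0506]))
0.1015 [-1.170e+00  1.800e-01  1.116e+01 -2.700e-01  1.800e-01 -1.000e-02
  1.000e-01]
0.103 [ 0.93 -0.1   3.24  0.04 -0.26 -0.02  0.1 ]
0.105 [ 0.53  0.33  2.92  0.07 -0.24 -0.    0.1 ]
0.107 [-0.15  0.14 -3.44 -0.01 -0.    0.02  0.11]
0.11 [ 0.63 -0.13 -3.08 -0.02 -0.01 -0.01  0.11]
0.114 [ 0.22  0.16 -3.39 -0.02  0.01 -0.02  0.11]
(array([   0,    0,    0,    0,    0, 1117, 2573,   44,   24,   26,   30,
        105,   89,  141,  125,  574, 6136,  516,    0,    0]), array([0.03 , 0.032, 0.034, 0.036, 0.038, 0.04 , 0.042, 0.044, 0.046,
       0.048, 0.05 , 0.052, 0.054, 0.056, 0.058, 0.06 , 0.062, 0.064,
       0.066, 0.068, 0.07 ]))
plate (3433, array([ 0.0021, -0.0002,  0.0424]))
20.0583
```

The plate is latched and level, held at z = 42.4 mm with slopes under 0.003. Next I'll return the tamper.

Run:
```python
from h import *
L=local(np.load("w5.npy"));print("foot",plane(L,.058,.067,.031,.041))
ctrl.movel([.4888,.1508,.21],max_speed=.12)
x,y=.5086,-.1390
ctrl.movep([x,y,.20],Q(180));ctrl.movel([x,y,.085],max_speed=.12);ctrl.pause(.2)
W=wcloud("pics/w6.png")
T=(.43,.59,-.24,-.06);print(get_state()["tcp_pos"])
rect(W,.027,.040,T,"foot")
hsv=cv2.cvtColor(cv2.imread("pics/w6.png"),cv2.COLOR_BGR2HSV)
m=cv2.morphologyEx(((hsv[...,1]>80)&(hsv[...,0]<25)).astype(np.uint8),cv2.MORPH_OPEN,np.ones((3,3)))>0
m&=(W[...,2]<.010)&(W[...,2]>.002)&(abs(W[...,0]-.508)<.08)&(abs(W[...,1]+.139)<.08)
q=W[m][:,:2]*1000;print(len(q),cv2.minAreaRect(q.astype(np.float32)))
for cam in("scene","side"):
    im,d=vision.grab_frame(cam);C=cloud(cam,d);cv2.imwrite(f"pics/{cam}6.png",im)
    rect(C,.027,.040,T,cam+" foot");rect(C,.0035,.0085,(.445,.575,-.205,-.076),cam+" pad")
print(F(),get_state()["time"])
```

```text
foot (6622, array([0.0003, 0.0034, 0.0631]))
[ 0.50886336 -0.13906413  0.08549806]
foot 7277 c [ 506.5 -139. ] size [84.1 60. ] ang 89.7 z 0.0345
10614 ((508.2381591796875, -139.15411376953125), (119.41276550292969, 119.4137954711914), 89.03932189941406)
scene foot 799 c [ 507.7 -138.3] size [67.  84.1] ang 0.4 z 0.034
scene pad 1310 c [ 506.9 -138.1] size [120.2 123. ] ang 89.2 z 0.0059
side foot 847 c [ 511.7 -141.7] size [64.2 86.9] ang 0.5 z 0.0328
side pad 1533 c [ 511.3 -141.4] size [121.7 119.6] ang 89.0 z 0.0049
[ 0.12688786 -0.06906651 -3.22670002 -0.0253851   0.00336036 -0.00934786
  0.08522029] 23.6667
```

View pics/w6.png

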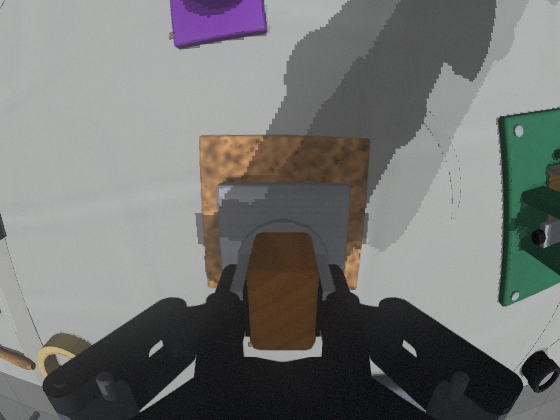

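The foot is within 1 mm of the pad's middle and square to it. I'll lower it, release, back off and check.

Run:
```python
from h import *
x,y=.5084,-.1390
f0=F();ctrl.movel([x,y,.0712],max_speed=.05);z=.0712
while z>.0675:
    f=F(4)
    if f[2]-f0[2]>2.5: break
    z-=.0005;ctrl.movel([x,y,z],max_speed=.02)
print(z,np.round(f,2))
ctrl.ungrasp();print(get_state()["contact_force"])
ctrl.movel([x,y,.17],max_speed=.08);ctrl.movel([x,y,.30],max_speed=.2);ctrl.pause(.5)
W=wcloud("pics/w7.png");T=(.43,.59,-.24,-.06)
rect(W,.015,.021,T,"foot");rect(W,.100,.115,T,"handle");L=local(W);print("plate",plane(L,.035,.048,.044,.048))
for cam in("scene","side"):
    im,d=vision.grab_frame(cam);C=cloud(cam,d);cv2.imwrite(f"pics/{cam}7.png",im)
    rect(C,.015,.021,T,cam+" foot");rect(C,.102,.115,T,cam+" handle");rect(C,.0035,.0085,(.445,.575,-.205,-.076),cam+" pad")
    print("plate",plane(local(C),.036,.047,.044,.048))
    for n in("weight","loupe","jar"):
        print(n,[(np.round(r["point"]),round(r["p"],2)) for r in models.recognise(cam,n)[:2]])
a=cv2.imread("pics/scene7.png");cv2.imwrite("pics/crop7.png",cv2.resize(a[150:330,150:430],(800,514)))
print(F(),get_state()["time"])
```

```text
0.0687 [-1.97  1.68  5.85  0.06  0.45 -0.03  0.07]
[-0.12691497  0.02438972  0.45305573]
foot 1787 c [ 508.6 -139.1] size [84.4 64.1] ang 90.0 z 0.0181
handle 959 c [ 507.6 -138.9] size [27.8 39. ] ang 89.6 z 0.1069
plate (2856, array([ 0.0012, -0.0007,  0.0422]))
scene foot 701 c [ 507.  -137.9] size [64.8 84.2] ang 0.5 z 0.0178
scene handle 209 c [ 507.4 -138.6] size [27.7 41.5] ang 89.2 z 0.1064
scene pad 1211 c [ 507.4 -138. ] size [119.7 121.7] ang 89.1 z 0.0059
plate (813, array([0.0069, 0.0011, 0.0422]))
weight [(array([326., 203.]), 0.55)]
loupe [(array([262., 174.]), 0.74)]
jar [(array([400., 227.]), 0.94)]
side foot 737 c [ 511.4 -141.8] size [84.2 63.9] ang 89.9 z 0.0169
side handle 192 c [ 511.5 -141.2] size [28.1 39.4] ang 88.3 z 0.1054
side pad 1351 c [ 511.2 -141. ] size [121.6 119.6] ang 88.9 z 0.0049
plate (333, array([ 0.0044, -0.0007,  0.0408]))
weight [(array([348., 247.]), 0.62), (array([256., 271.]), 0.45)]
loupe [(array([349., 197.]), 0.71)]
jar [(array([375., 297.]), 0.85)]
[ 0.18891139 -0.21736908  0.06479052  0.00945292  0.00811781  0.00945034
  0.30001226] 29.675
```

View pics/crop7.png

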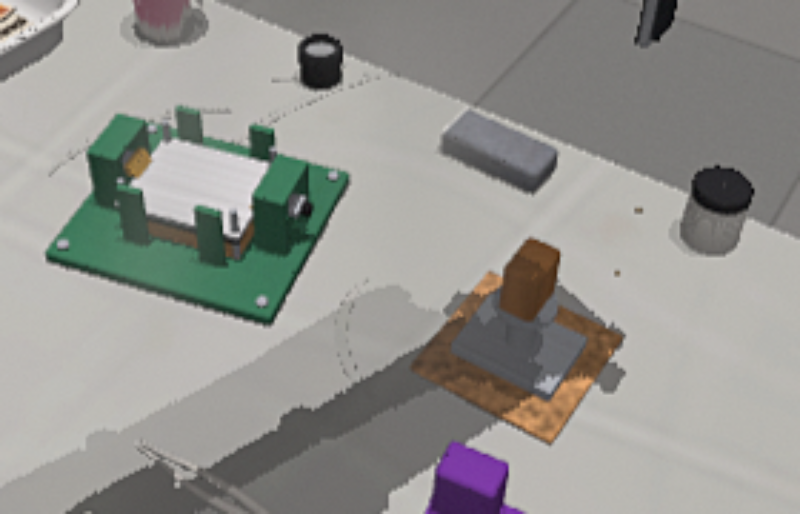

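The plate is down under its catches, the tamper stands centred on the pad at crop (525,310), and the bystanders are where they were.

```bash
python3 -c "
from h import *
print(ticket.close_job())"
```

```text
the job is handed in; nothing more can be done
None
```

The plate is pressed down and latched, the tamper is back on its cork pad, and I handed the job in at about 30 s of the 48 s allowed.

- **Pressing:** I gripped the steel and wood tamper by its handle and centred its foot over the plate to about 1 mm. I pressed in small steps to the firm stop, about 30 mm down, and stopped at about 22 N.
- **Plate:** After I eased off and lifted away, it stayed down at about 42 mm (70 mm when free), level to under 0.01 rad in all three cameras. Both brass catches showed over its edges at full press. In the last picture only one catch was visible, so for the other I rely on the plate staying level.
- **Tamper:** It stands upright and released, within about 1 mm of the pad's middle. It had started about 11 mm off centre.
- **Bystanders:** The weight, loupe and jar are where they were, to within 2 pixels.
- **Disagreements:**
  - The scene and side cameras differed by about 4 to 5 mm in absolute position, so I used relative positions and the wrist camera.
  - During the press there was a brief sideways force of about 3 N and a moment of just under 1 N m. Both faded before the stop.

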